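# Clamp the glass sample cell with the inner knob only

### The job

Stand the green glass sample cell in the slot of the grey clamp stand, then turn only the small black inner knob clockwise until its steel cam nips the cell gently but firmly against the rubber pad: about 9 N, between 5 and 14 N, and never more than 20 N or the glass cracks. The blue outer ring around the knob holds an adjusted setting, so do not drag it round; let go of everything at the end and do not disturb the vial, dish and marker.

Things in the scene. Friction and masses are not known exactly. Their poses are not given: they have to be found in the camera images.
- clamp: Grey clamp stand fixed on the bench: base plate 150 x 100 mm, 12 mm thick. Origin on the knob axis at bench level, z up; the plate runs from x = -47 to +103 mm and y = -50 to +50 mm in its own frame. On its +x side are the slot for the cell and behind it a rubber pad on an aluminium stop. Slot guides, pad and stop are lower than 46 mm above the bench, a cell in the slot reaches 48 mm.
- slot (a point): Slot floor (12 mm above the bench), 37.5 mm from the knob axis along the clamp's +x; clamp's axes. Two guide strips, 8 mm high, 24 mm long in x, stand at y = -17.5 and +17.5 mm (inner faces). The cell stands here, its 20 mm thickness along x and 30 mm width along y; with the knob as found the free space along x runs from at most 26 mm (cam) to at least 50 mm (pad) from the knob axis.
- knob: Inner knob with, in one piece, a polished steel cam disc under the ring: radius 28 mm, centre 10 mm from the axis along the knob's +x, 21 to 35 mm above the bench. Origin on the axis, 21 mm above the bench. Its x points a = 105 to 125 degrees counterclockwise from the clamp's x as found; turning clockwise (from above) to a = 5 at most, the cam reaches 28 + 10 cos(a) mm towards slot and pad.
- ring_mark (a point): Yellow mark on top of the blue outer ring, 20 mm from the knob axis. The ring is a knurled disc of radius 24 mm, 37 to 51 mm above the bench, concentric with the inner knob and 2 mm below its bar. It turns easily (0.03 N m); its mark must not be moved by more than 2.5 mm.
- cell: Green glass sample cell with a black top band, a solid block 20 mm thick (x), 30 mm wide (y), 36 mm high, about 60 g, standing loose on the bench. Origin at the centre of its underside.
- vial: Bystander: small glass jar with cork-coloured cap, 32 mm wide, 55 mm high, loose. Origin at the centre of its underside.
- dish: Bystander: white porcelain bowl, 80 mm wide, 35 mm high, loose. Origin at the centre of its underside.
- marker: Bystander: black marker lying on the bench, 12 mm thick, 120 mm long (x), loose. Origin under its middle.
- pad_nominal (a point): Nominal middle of the rubber pad's front face, a mark fixed to the clamp 52.5 mm from the knob axis, 29 mm above the bench. The real face has been set anywhere from 2.5 mm nearer to 2.5 mm further from the knob; that is not measured. The pad is 30 mm wide, 18 mm high, faces the knob, and is sprung: it yields 1 mm per 10 N along the clamp's +x and returns.
- bar (a point): Centre of the inner knob's grip, on the axis 63 mm up: black bar 26 mm long (x), 12 wide (y), 20 high (53 to 73 mm up), white line on its +x half. Dry friction 0.10 N m (either sign when read at rest). Pressing the cell adds about 0.012 to 0.016 N m per newton while turning; read at rest between small clockwise steps the moment rises 0.017 to 0.025 per newton. It stays where left.

How it is judged:
By the outcome, as a careful person would: the job done as asked, in the order asked, and still so for the second after the job is handed in, with the robot touching nothing.
It also fails if it takes over 72 s, if anything falls off the work surface, if the arm or the gripper's body presses on something with over 40 N, if the wrist force passes 120 N, or if a joint passes its speed limit or range.

### The arm

A 6-joint arm with a two-finger parallel gripper is mounted at the origin on the work surface. World frame = base frame: x ahead of the robot, y to its left, z up, the work surface at z = 0. Lengths are in m, angles in degrees, forces in N, time in s.
With the tool pointing down it reaches from about 0.375 to 0.9 m from the base axis. Payload 3.1 kg.
Tool frame: the origin (TCP) lies at the very end of the fingers, on their centre line; the grasp point (between the pads) lies 19 mm behind it; z points along the fingers, y is the line along which they close (so a half turn about z gives the same grasp; the last joint's range is limited). The gripper opens to 87 mm and grips with 3 to 60 N. Pads are 19 mm wide; open, the fingers measure 117 mm over their backs; the gripper's body (75 mm by 190 mm) begins 51 mm behind the grasp point.
Start: joints at [55.835, 30.224, 82.088, -0, 67.689, -10.227], TCP at [0.254, 0.571, 0.223] pointing down, gripper open.
Joint ranges: [-176.69, 176.69], [-43.24, 126.21], [12.49, 139.97], [-82, 262], [0, 151.66], [-163.58, 163.58]. Speed limits (degrees/s): [159.86, 159.86, 180, 180, 180, 180].

### API

Orientations are given as a 3x3 rotation matrix whose columns are the frame's x, y, z axes.
In Python, from rig import * gives the robot as it stands.
- The arm moves only by the tool jog_arm, never from a script. Its arguments are lists of equal length, an entry for each row: "delta_pos": the shift along the world's x, y, z in cm, a list of three; "turn": the turn about the world's z in degrees; "grip": the closure, from 0 (fully open) to 1 (shut). In form: {"delta_pos": [[x, y, z], ...], "turn": [turn, ...], "grip": [grip, ...]}. A call has 1 to 12 rows; each row is the pose to reach, as a shift and turn from the pose commanded when the call began; what a row does not reach only later rows make up. A row lasts 1/8 s, in which the tool goes at most 62.5 mm and 10.7 degrees, less where a joint would pass 70% of its speed; a pose out of reach is approached as far as the arm can. A call with a gripper value outside its range is refused whole. The fingers move at their own pace and stop on an object; the grip force is fixed at half the most. Time passes only in rows, so rows that repeat a pose let the fingers close. It gives the time, the measured TCP pose, the force, the opening and the grip force at its end, in the units of the state.
- read_state(): the state, without advancing time (a new reading comes with each control period).
- capture(name): name is "scene" or "top" or "wrist"; returns a dict with "color" (480x640x3 uint8, blue, green, red), "fovy" (degrees; the focal length in pixels is half the picture's height over the tangent of half this angle, whatever the lens; pixels are square), "cx", "cy" (the principal point, pixels), "camera_from_world" (4x4, takes a point from world to camera coordinates). Camera axes: x right, y up, looking along -z (the intrinsics and any distortion apply to the point x, -y, -z); pixel columns grow to the right and rows downward; lengths in m; the calibration is good to about 2 mm. A picture is of the moment at which its call begins. There is no depth.
- hand_in(): hands the job in; it is judged then, once.
The state is a dict: "time_s": time; "joint_positions": joint angles; "qvel": joint speeds; "tau": joint torques, N m; "position": TCP position; "tcp_rot": TCP orientation; "force": force on the tool from outside, world axes, zero at the start; "moment": the same for the moment, N m; "opening": opening from 0.0 (shut) to 1.0 (fully open); "grasp_force": force on a finger pad.
Only numpy, scipy, OpenCV 4.12 (cv2) and the standard library are available. Lean on these libraries where they do the work, as an engineer would, in place of code of your own. Each camera call takes 0.05 s, during which the arm holds its last target. There are 200 camera calls.

## Working session

There is one attempt and no reset: what is moved stays moved. The work goes in short steps, Python scripts to look and compute and a tool call to move; the robot and the scene stay as the last step left them, time stands still between calls to the robot, and variables do not carry over. Pictures are saved under pics/ and viewed, at most 10 in all, crops included, and the job is handed in when it is done.

Besides the shell and the picture viewer there is one more tool, called after "Call:" by a JSON object that holds its "method" and its "body". jog_arm: Moves the arm, as the interface text tells. Its arguments: {"type":"object","properties":{"delta_pos":{"type":"array"},"turn":{"type":"array"},"grip":{"type":"array"}},"required":["delta_pos","turn","grip"]}

```bash
mkdir -p pics; ls; cat > h.py <<'E'
from rig import *
import numpy as np, cv2
def snap(n,f):
    c=capture(n); cv2.imwrite('pics/'+f,c['color']); np.save('pics/'+f+'.npy',{k:c[k] for k in c},allow_pickle=True); return c
def load(f): return np.load('pics/'+f+'.npy',allow_pickle=True).item()
def foc(c): return 240/np.tan(np.radians(c['fovy']/2))
def bp(c,u,v,z):
    f=foc(c); T=np.array(c['camera_from_world']); R=T[:3,:3]; o=-R.T@T[:3,3]
    d=R.T@np.array([(u-c['cx'])/f,-(v-c['cy'])/f,-1]); return o+d*(z-o[2])/d[2]
def pj(c,p):
    T=np.array(c['camera_from_world']); q=T[:3,:3]@np.array(p)+T[:3,3]; f=foc(c)
    return np.array([c['cx']+f*q[0]/-q[2], c['cy']-f*q[1]/-q[2]])
E
python3 - <<'E'
from h import *
for n in("top","scene"):
    c=snap(n,n+'1.png'); print({k:c[k] for k in c if k!='color'})
print(read_state())
E
```

```text
pics
{'fovy': 47.57054579689182, 'cx': 322.2024291928726, 'cy': 236.39454584699524, 'camera_from_world': array([[ 0.02053437, -0.99933997, -0.029966  , -0.09803089],
       [ 0.99250362,  0.01676382,  0.12106009, -0.57982343],
       [-0.12047785, -0.03222725,  0.99219277, -1.1411379 ],
       [ 0.        ,  0.        ,  0.        ,  1.        ]])}
{'fovy': 49.03313957928842, 'cx': 315.711450568, 'cy': 231.2485054699767, 'camera_from_world': array([[-0.70624113,  0.70785607, -0.01277718,  0.48442003],
       [-0.50041551, -0.48634465,  0.71627732,  0.19380279],
       [ 0.50080713,  0.5122584 ,  0.69769875, -1.17597245],
       [ 0.        ,  0.        ,  0.        ,  1.        ]])}
{'time_s': 0.1, 'joint_positions': array([ 5.58347871e+01,  3.02730361e+01,  8.21493223e+01, -1.33817044e-03,
        6.76894567e+01, -1.02264437e+01]), 'qvel': array([ 0.03750953, -0.05793854, -0.17814942, -0.08009464, -0.06870378,
        0.03869967]), 'tau': array([ 9.34069112e-05, -4.40982842e+01, -1.77150321e+01,  6.35104277e-02,
        5.33451838e-02, -3.18993114e-05]), 'position': array([0.25319276, 0.5706933 , 0.22167442]), 'tcp_rot': array([[-9.13983038e-01,  4.05750964e-01, -1.07806966e-03],
       [ 4.05752266e-01,  9.13981648e-01, -1.62688040e-03],
       [ 3.25227593e-04, -1.92437029e-03, -9.99998096e-01]]), 'force': array([ 0.03293586,  0.87053947, -0.11799876]), 'moment': array([0.00453083, 0.04012213, 0.03824737]), 'grasp_force': 0.0, 'opening': 1.0005873057940275}
```

View pics/top1.png

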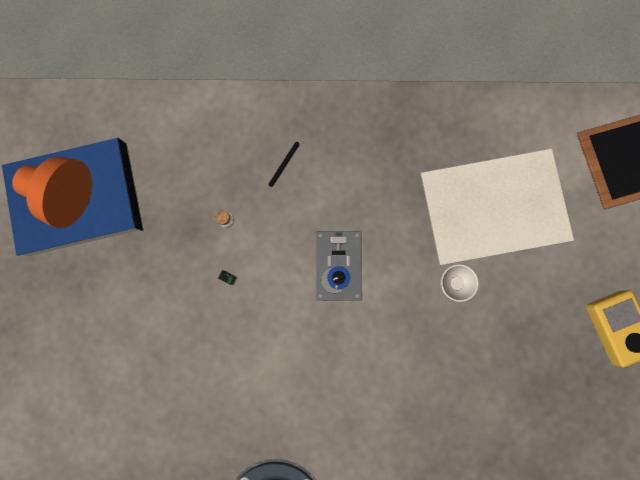

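View pics/scene1.png

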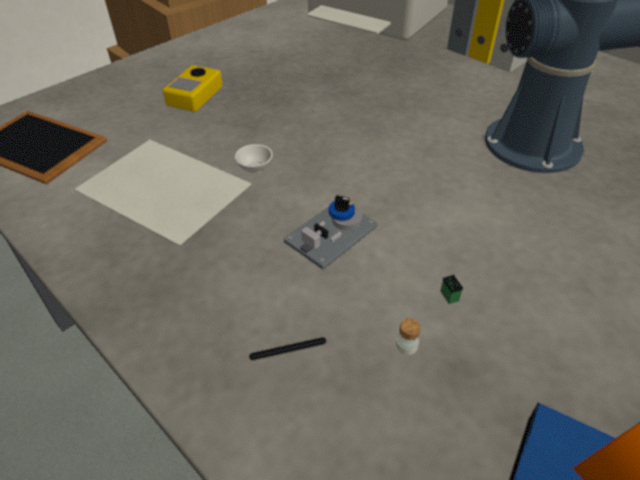

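The top view shows the cell at about (228,278) and the vial at (224,218). The clamp plate has corners (317,232), (361,232), (362,300) and (317,300), with the knob at (338,279), the slot facing up the image, the dish at (459,283) and the marker at (284,164). The scene view agrees, and the arm is clear of everything.

```bash
python3 - <<'E'
from h import *
c=load('top1.png')
for n,u,v,z in [('cell',228,278,.036),('vial',224,218,.055),('p1',317,232,.012),('p2',361,232,.012),('p3',362,300,.012),('p4',317,300,.012),('knob',339,278,.07),('marker',284,164,.01),('dish',459,283,.03)]:
    print(n,bp(c,u,v,z).round(4))
im=c['color']
a=cv2.resize(im[225:305,195:245],None,fx=7,fy=7,interpolation=cv2.INTER_CUBIC)
b=cv2.resize(im[225:305,310:368],None,fx=7,fy=7,interpolation=cv2.INTER_CUBIC)
cv2.imwrite('pics/crop1.png',np.hstack([a,b]))
E
```

```text
cell [0.488 0.113 0.036]
vial [0.6151 0.1231 0.055 ]
p1 [ 0.5937 -0.0748  0.012 ]
p2 [ 0.5954 -0.1715  0.012 ]
p3 [ 0.4471 -0.1754  0.012 ]
p4 [ 0.4451 -0.078   0.012 ]
knob [ 0.491  -0.1249  0.07  ]
marker [0.7465 0.0027 0.01  ]
dish [ 0.4871 -0.38    0.03  ]
```

View pics/crop1.png

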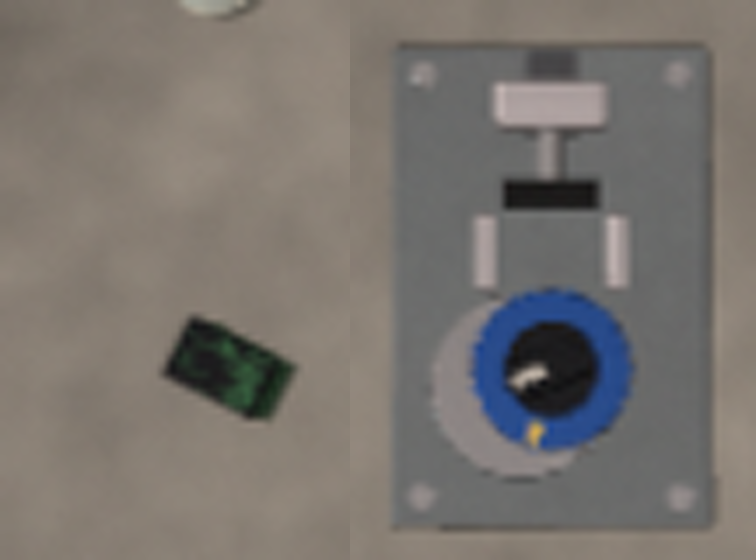

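The crop shows the cell with its long (width) axis running right and down at about 25° in the image, so its width axis is at about 65° in world. That already matches the tool's y axis. The clamp is yawed about -1°, the bar's white line points left and slightly down, and the ring mark is at the bottom. I'll go above the cell next.

Call:
{"method": "jog_arm", "body": {"delta_pos": [[23.5,-45.8,-4],[23.5,-45.8,-4],[23.5,-45.8,-4],[23.5,-45.8,-4],[23.5,-45.8,-4],[23.5,-45.8,-4],[23.5,-45.8,-4],[23.5,-45.8,-4],[23.5,-45.8,-4],[23.5,-45.8,-4],[23.5,-45.8,-4],[23.5,-45.8,-4]], "turn": [0,0,0,0,0,0,0,0,0,0,0,0], "grip": [0,0,0,0,0,0,0,0,0,0,0,0]}}

```text
time_s: 1.6
position: [0.4876, 0.1148, 0.1826]
tcp_rot: [[-0.915, 0.403, -0.001], [0.403, 0.915, 0.0], [0.001, -0.0, -1.0]]
force: [-0.5, -0.0, 0.6]
opening: 1.001
grasp_force: 0.0
```

```bash
python3 - <<'E'
from h import *
c=snap("wrist",'w1.png'); print(c['fovy'],c['cx'],c['cy']); T=c['camera_from_world']; print(-T[:3,:3].T@T[:3,3])
s=read_state(); print(s['time_s'],s['position'],s['tcp_rot'][:,1],s['joint_positions'].round(1)); print(pj(c,[.488,.113,.036]))
E
```

```text
69.23266685249132 319.2995992597652 238.91540251618747
[0.41482322 0.14637159 0.34535783]
1.65 [0.48777463 0.11467527 0.18267077] [4.03461112e-01 9.14996792e-01 4.66991760e-05] [  0.4  24.  102.1   0.   53.9 -65.8]
[318.27879792 225.22863403]
```

View pics/w1.png

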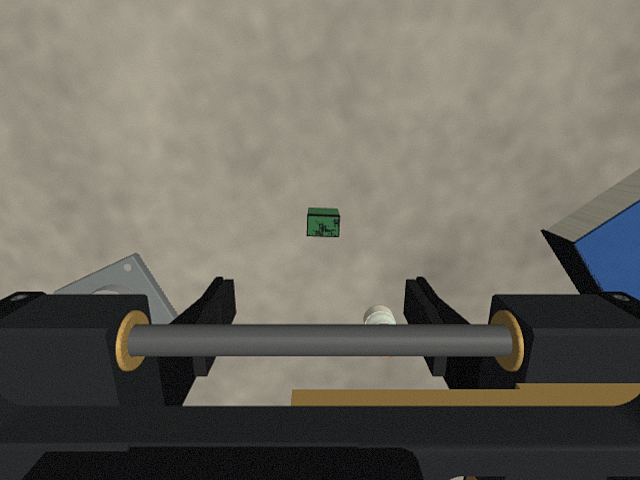

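The wrist view shows the cell's top face with corners at about (308,215), (340,216), (340,237) and (307,237), square to the fingers. The strip at rows 207-215 is its side face.

```bash
python3 - <<'E'
from h import *
c=load('w1.png')
im=c['color'].astype(int); m=(im[:,:,1]>im[:,:,2]+15)|(im.max(2)<60)
m=m.astype(np.uint8); m[:195]=0;m[250:]=0;m[:,:290]=0;m[:,360:]=0
r=cv2.minAreaRect(cv2.findNonZero(m)); print(r, cv2.boundingRect(m))
for u,v in [(323.5,226),(308,215.5),(340,215.5),(340,237),(307,237)]: print(bp(c,u,v,.036).round(4))
a=bp(c,308,215.5,.036)-bp(c,340,215.5,.036); b=bp(c,307,237,.036)-bp(c,340,237,.036)
print([np.degrees(np.arctan2(q[1],q[0])) for q in(a,b)],[np.linalg.norm(q) for q in (a,b)])
E
```

```text
((323.0, 222.0), (28.0, 32.0), 90.0) (307, 208, 33, 29)
[0.4906 0.1171 0.036 ]
[0.4759 0.1081 0.036 ]
[0.4876 0.1348 0.036 ]
[0.5064 0.1269 0.036 ]
[0.4941 0.0989 0.036 ]
[np.float64(-113.76207338814521), np.float64(-113.76069998220991)] [np.float64(0.029151735486464478), np.float64(0.030624012260788584)]
```

Call:
{"method": "jog_arm", "body": {"delta_pos": [[0.2,0.15,-5],[0.2,0.15,-10],[0.2,0.15,-13],[0.2,0.15,-15],[0.2,0.15,-16.5],[0.2,0.15,-17],[0.2,0.15,-17],[0.2,0.15,-17],[0.2,0.15,-17],[0.2,0.15,-17],[0.2,0.15,-17],[0.2,0.15,-17]], "turn": [0,0,0,0,0,0,0,0,0,0,0,0], "grip": [0,0,0,0,0,0,0.4,0.7,1,1,1,1]}}

```text
time_s: 3.15
position: [0.4906, 0.1147, 0.0126]
tcp_rot: [[-0.914, 0.406, 0.0], [0.406, 0.914, -0.0], [-0.0, 0.0, -1.0]]
force: [0.6, 0.2, 0.6]
opening: 0.4
grasp_force: 0.0
```

Call:
{"method": "jog_arm", "body": {"delta_pos": [[0,0,0],[0,0,0],[0,0,3],[0,0,8],[0,0,12],[0,-6,12],[0,-12,12],[0,-16,12],[0,-16,12],[0,-16,12],[0,-16,12]], "turn": [0,0,0,0,0,9,18,25,25,25,25], "grip": [1,1,1,1,1,1,1,1,1,1,1]}}

```text
time_s: 4.53
position: [0.4901, -0.0441, 0.1324]
tcp_rot: [[-1.0, -0.02, -0.001], [-0.02, 1.0, 0.0], [0.001, 0.0, -1.0]]
force: [0.2, -0.2, -0.8]
opening: 0.343
grasp_force: 30.0
```

```bash
python3 - <<'E'
from h import *
c=snap("wrist",'w2.png'); T=c['camera_from_world']; print(-T[:3,:3].T@T[:3,3])
s=read_state(); print(s['time_s'],s['position'],s['tcp_rot'][:,1],s['joint_positions'].round(1),s['grasp_force'],s['opening']*87); print(pj(c,[.492,-.125,.073]))
E
```

```text
[ 0.41058358 -0.04635746  0.29513032]
4.575 [ 0.4901778  -0.04397736  0.13240356] [-2.00366701e-02  9.99799169e-01  3.91665024e-04] [ -18.2   28.2  105.9    0.    45.9 -109.3] 29.99995356425643 29.931614361574606
[200.72526249 256.92727993]
```

View pics/w2.png

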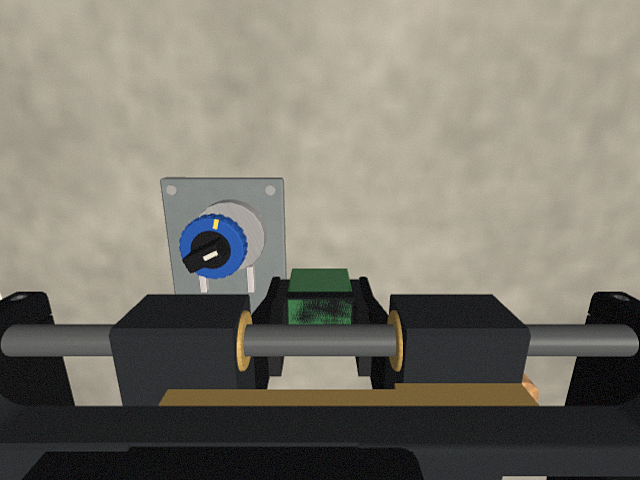

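The wrist view shows the cell held square, with its top face at about (288-352, 292-323). The plate's rear corners are at (162,178) and (284,178), its rear screws at (171,190) and (270,190), the ring mark at (215,225) and the bar's white line around (210,256).

```bash
cat > fit.py <<'E'
from h import *
from scipy.optimize import least_squares
t=load('top1.png'); w=load('w2.png')
obs=[(t,(103,50,12),(317,231.5)),(t,(103,-50,12),(361.5,231.5)),(t,(-47,-50,12),(362,300.3)),(t,(-47,50,12),(317,300.3)),
     (w,(-47,-50,12),(161.5,178)),(w,(-47,50,12),(284,178))]
def W(p,q):
    a=p[2]; q=np.array(q)/1000; return [p[0]+np.cos(a)*q[0]-np.sin(a)*q[1],p[1]+np.sin(a)*q[0]+np.cos(a)*q[1],q[2]]
def res(p,o): return np.concatenate([pj(c,W(p,q))-uv for c,q,uv in o])
if __name__=='__main__':
    for o in (obs,obs[:4],obs[4:]):
        r=least_squares(res,[.49,-.125,.02],args=(o,)); print(r.x[:2].round(4),np.degrees(r.x[2]),r.fun.round(1))
    p=least_squares(res,[.49,-.125,.02],args=(obs,)).x
    print('slot',W(p,(37.5,0,12)))
    # cell in hand: base z = tcp z -0.012 -> top +0.024
    s=read_state(); z=s['position'][2]-.012+.036-.0006
    for uv in [(289,292.5),(352,292.5),(352,323),(288,323)]: print(bp(w,*uv,z)-s['position'])
    im=w['color']; cv2.imwrite('pics/c2.png',np.hstack([cv2.resize(im[170:300,150:295],None,fx=2.7,fy=4,interpolation=2),cv2.resize(im[260:340,260:380],None,fx=3.3,fy=6.5,interpolation=2)]))
E
python3 fit.py; python3 -c "
import cv2;print(cv2.imread('pics/c2.png').shape)"
```

```text
[ 0.4931 -0.1235] 0.6848750181454374 [-1.1 -0.3 -0.1 -0.1 -0.6 -0.1 -1.8 -0.5 -1.4 -0.6  0.   0.4]
[ 0.4926 -0.1257] 1.135931295125633 [-0.5  0.1  0.5 -0.   0.6 -0.  -0.6 -0.1]
[ 0.4932 -0.1225] 1.1978400342372737 [-0.7  0.1  0.7 -0. ]
slot [np.float64(0.5306411466910185), np.float64(-0.1230238966540235), np.float64(0.012)]
[-0.01269879 -0.01426828  0.0234    ]
[-0.01324888  0.013385    0.0234    ]
[0.00183009 0.01409893 0.0234    ]
[ 0.00240332 -0.01479604  0.0234    ]
(520, 788, 3)
```

View pics/c2.png

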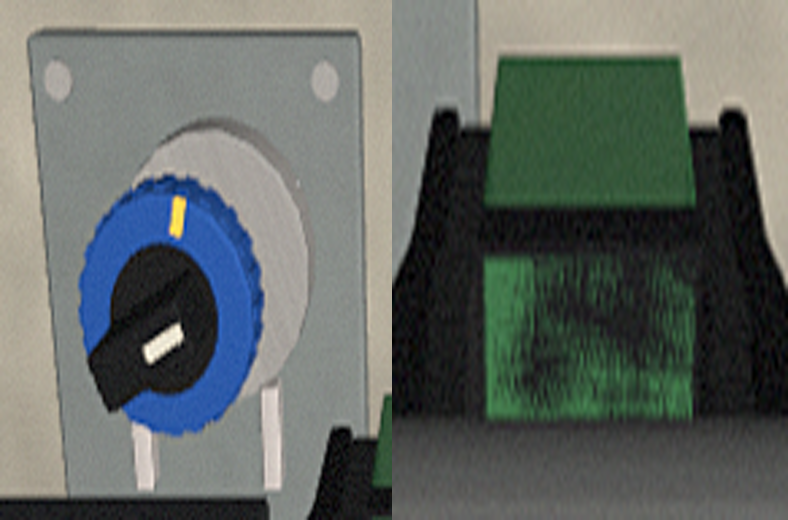

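The crop shows the cell's side face spanning rows 269-299, including its black band, so the top face starts at row 299. The cell's columns are 288-352.

```bash
python3 - <<'E'
from h import *
w=load('w2.png'); s=np.array([.49018,-.04398,.13240])
for u,v,dz in [(289,298.9,.0234),(352,298.9,.0234),(320,268.8,-.0126)]: print(bp(w,u,v,s[2]+dz)-s)
# ring/bar: ring mark and white line
print('mark',bp(w,150+178/2.7,170+215/4,.051))
for u,v in [(145,352),(182,333)]: print('wl',bp(w,150+u/2.7,170+v/4,.073))
for u,v in [(145,425),(270,388),(147,490),(273,490)]: print('guide',bp(w,150+u/2.7,170+v/4,.020))
E
```

```text
[-0.00960204 -0.0142816   0.0234    ]
[-0.01015507  0.01353455  0.0234    ]
[-0.00979414 -0.00050592 -0.0126    ]
mark [ 0.47431512 -0.11979198  0.051     ]
wl [ 0.49273344 -0.12304047  0.073     ]
wl [ 0.48913383 -0.11352572  0.073     ]
guide [ 0.52892057 -0.14259442  0.02      ]
guide [ 0.51966489 -0.1027454   0.02      ]
guide [ 0.54414044 -0.14310745  0.02      ]
guide [ 0.54333603 -0.1026694   0.02      ]
```

Call:
{"method": "jog_arm", "body": {"delta_pos": [[2,-4,0],[4.1,-7.9,0],[4.1,-7.9,0],[4.1,-7.9,-4],[4.1,-7.9,-7],[4.1,-7.9,-7.5],[4.1,-7.9,-7.5],[4.1,-7.9,-7.5]], "turn": [0,0,0,0,0,0,0,0], "grip": [1,1,1,1,1,1,1,1]}}

```text
time_s: 5.58
position: [0.5324, -0.1242, 0.0588]
tcp_rot: [[-1.0, -0.019, 0.002], [-0.019, 1.0, -0.001], [-0.002, -0.001, -1.0]]
force: [-0.8, -0.1, 0.0]
opening: 0.342
grasp_force: 30.0
```

```bash
python3 - <<'E'
from h import *
c=snap("wrist",'w3.png')
s=read_state(); print(s['time_s'],s['position'],s['tcp_rot'][:,1],s['grasp_force'])
cv2.imwrite('pics/c3.png',cv2.resize(c['color'][190:350,220:420],None,fx=4,fy=3.7,interpolation=2))
print(pj(c,[.531,-.123,.020]))
E
```

```text
5.625 [ 0.53239835 -0.1243473   0.05879414] [-0.01898221  0.99981924 -0.00107712] 29.999889065511525
[322.3697254  265.45813671]
```

View pics/c3.png

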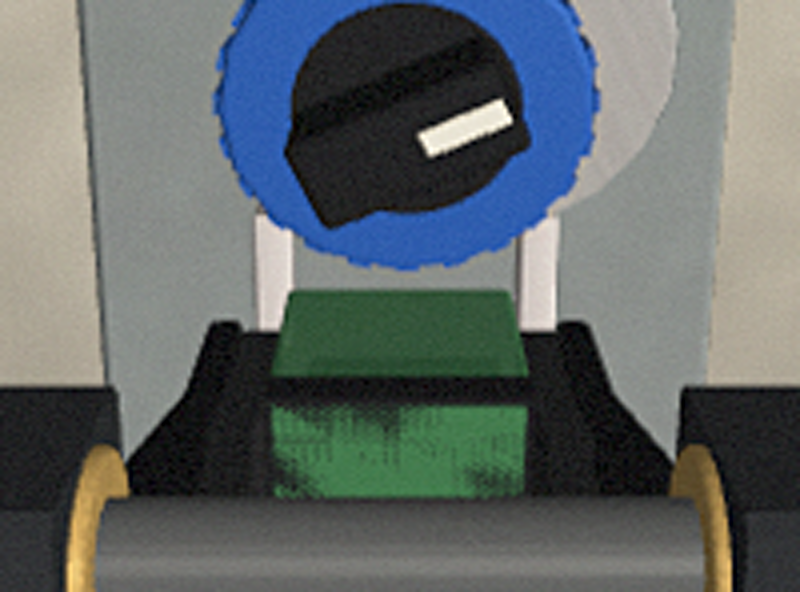

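The crop shows the cell centred between the guides, which have inner top edges near pixels (292,271) and (350,271). The cell's bottom front edge is at crop row 292, which is pixel row 269, with columns 292-348.

```bash
python3 - <<'E'
from h import *
c=load('w3.png')
P=lambda x,y,z: print(bp(c,220+x/4,190+y/3.7,z).round(4))
print('guides');P(255,300,.02);P(286,300,.02);P(523,300,.02);P(557,300,.02)
print('cell bottom');P(290,292,.0462);P(513,292,.0462)
print('cell top');P(272,403,.0822);P(527,403,.0822)
print('ring l/r edge');P(215,95,.051);P(599,95,.051);
print('front ring');P(407,268,.037);P(407,268,.051);print('white');P(425,145,.073);P(505,111,.073)
s=read_state(); print(s['position'])
E
```

```text
guides
[ 0.5352 -0.147   0.02  ]
[ 0.5351 -0.1421  0.02  ]
[ 0.5344 -0.1052  0.02  ]
[ 0.5343 -0.1     0.02  ]
cell bottom
[ 0.5231 -0.1395  0.0462]
[ 0.5225 -0.1094  0.0462]
cell top
[ 0.5228 -0.1388  0.0822]
[ 0.5223 -0.1107  0.0822]
ring l/r edge
[ 0.4926 -0.1485  0.051 ]
[ 0.4917 -0.1003  0.051 ]
front ring
[ 0.5225 -0.1237  0.037 ]
[ 0.5172 -0.1239  0.051 ]
white
[ 0.4931 -0.1225  0.073 ]
[ 0.4888 -0.1139  0.073 ]
[ 0.53239835 -0.1243473   0.05879414]
```

Call:
{"method": "jog_arm", "body": {"delta_pos": [[-0.17,0.08,0],[-0.17,0.08,-1],[-0.17,0.08,-2],[-0.17,0.08,-2.8],[-0.17,0.08,-3.2],[-0.17,0.08,-3.35],[-0.17,0.08,-3.35],[-0.17,0.08,-3.35]], "turn": [0,0,0,0,0,0,0,0], "grip": [1,1,1,1,1,1,1,1]}}

```text
time_s: 6.62
position: [0.5294, -0.1233, 0.0246]
tcp_rot: [[-1.0, -0.019, -0.001], [-0.019, 1.0, 0.0], [0.001, 0.0, -1.0]]
force: [-2.1, 0.9, 5.8]
opening: 0.341
grasp_force: 30.0
```

Call:
{"method": "jog_arm", "body": {"delta_pos": [[0,0,0.1],[0.12,0,0.1],[0.12,0,0.1],[0.12,0,0.05],[0.12,0,0.03],[0.12,0,0.03],[0.12,0,0.03]], "turn": [0,0,0,0,0,0,0], "grip": [1,1,1,1,1,1,1]}}

```text
time_s: 7.5
position: [0.5311, -0.1235, 0.0246]
tcp_rot: [[-1.0, -0.018, 0.0], [-0.018, 1.0, -0.0], [-0.0, -0.0, -1.0]]
force: [-0.3, 0.5, 3.1]
opening: 0.337
grasp_force: 30.0
```

Call:
{"method": "jog_arm", "body": {"delta_pos": [[0,0,0],[0,0,0],[0,0,0],[0,0,0],[0,0,3],[0,0,7],[0,0,10],[-2,0,10],[-3.8,0,10],[-3.8,0,10],[-3.8,0,10]], "turn": [0,0,0,0,0,0,0,0,0,0,0], "grip": [0.4,0,0,0,0,0,0,0,0,0,0]}}

```text
time_s: 8.88
position: [0.494, -0.1238, 0.1245]
tcp_rot: [[-1.0, -0.018, 0.001], [-0.018, 1.0, -0.001], [-0.001, -0.001, -1.0]]
force: [0.3, 1.0, -0.1]
opening: 0.996
grasp_force: 0.0
```

```bash
python3 - <<'E'
from h import *
c=load('w3.png')
Q=lambda x,y,z: bp(c,220+x/4,190+y/3.7,z)
for a,b in [((417,135),(500,98)),((430,158),(512,122)),((300,130),(480,45)),((330,226),(375,208))]:
    d=Q(*b,.073)-Q(*a,.073); print(np.degrees(np.arctan2(d[1],d[0])))
c=snap("wrist",'w4.png'); s=read_state(); print(s['time_s'],s['position'],s['opening'],s['moment'])
u,v=pj(c,[.493,-.124,.073]).astype(int);print(u,v)
cv2.imwrite('pics/c4.png',cv2.resize(c['color'][v-70:v+150,u-100:u+100],None,fx=3,fy=2.7,interpolation=2))
E
```

```text
117.67755762686981
117.4837093197072
118.68834043764286
115.56118776703774
8.925 [ 0.49415094 -0.12384165  0.12440635] 1.0031847534607004 [0.06612875 0.00928758 0.04820851]
320 258
```

View pics/c4.png

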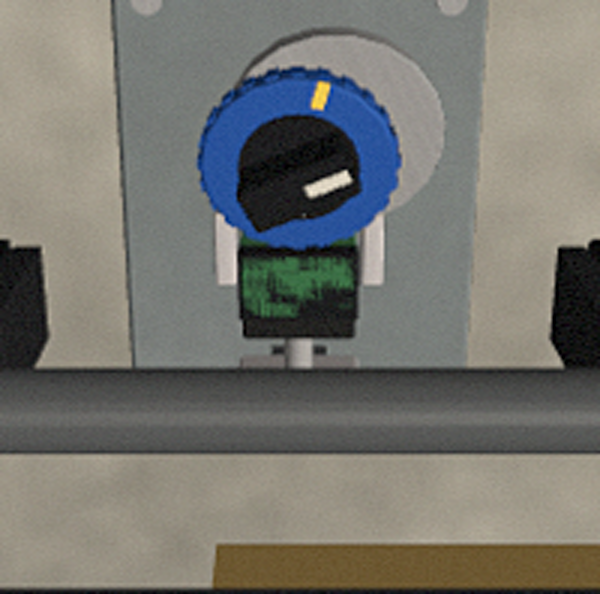

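The crop shows the cell standing square between the guides with the dark pad just behind it at crop rows 318-338. The bar's white line runs from (306,191) to (351,179) and the yellow mark is at (320,96).

```bash
python3 - <<'E'
from h import *
c=load('w4.png')
Q=lambda x,y,z: bp(c,220+x/3,188+y/2.7,z)
for a,b in [((306,193),(352,180)),((304,184),(348,170)),((262,232),(305,216))]:
    d=Q(*b,.073)-Q(*a,.073); print(np.degrees(np.arctan2(d[1],d[0])),Q(*a,.073),Q(*b,.073))
print('mark',Q(320,96,.051)); print('cell front/back',Q(298,256,.048),Q(298,318,.048),'pad back',Q(298,337,.038))
im=c['color'];w=np.argwhere(im[200:290,290:350].min(2)>150)+[200,290]
r=cv2.minAreaRect(w[:,::-1].astype(np.float32));print(r)
bx=cv2.boxPoints(r); print([bp(c,*p,.073).round(4) for p in bx])
y=(im[:,:,2].astype(int)>170)&(im[:,:,1]>120)&(im[:,:,0]<90); y[350:]=0; q=np.argwhere(y).mean(0); print('mark',q,bp(c,q[1],q[0],.051))
E
```

```text
109.58647538320815 [ 0.49335144 -0.12274158  0.073     ] [ 0.48981742 -0.11280947  0.073     ]
111.66920904057237 [ 0.49104202 -0.123226    0.073     ] [ 0.48728215 -0.11376307  0.073     ]
115.02505260692128 [ 0.50374204 -0.13226089  0.073     ] [ 0.49934179 -0.12283527  0.073     ]
mark [ 0.47465783 -0.11971717  0.051     ]
cell front/back [ 0.52119892 -0.12397587  0.048     ] [ 0.54025062 -0.12361623  0.048     ] pad back [ 0.55177927 -0.12340349  0.038     ]
((319.5, 245.5), (87.0, 55.0), 90.0)
[array([ 0.4556, -0.1422,  0.073 ]), array([ 0.4549, -0.108 ,  0.073 ]), array([ 0.5142, -0.1055,  0.073 ]), array([ 0.5149, -0.1425,  0.073 ])]
mark [301.88617886 215.17073171] [ 0.53692142 -0.20193714  0.051     ]
```

Call:
{"method": "jog_arm", "body": {"delta_pos": [[-0.1,0,0],[-0.1,0,0],[-0.1,0,0],[-0.1,0,0],[-0.1,0,0],[-0.1,0,0],[-0.1,0,0],[-0.1,0,0],[-0.1,0,-4],[-0.1,0,-4],[-0.1,0,-4]], "turn": [-10,-20,-30,-40,-50,-60,-68,-68,-68,-68,-68], "grip": [0,0,0,0,0,0,0,0,0.3,0.3,0.3]}}

```text
time_s: 10.3
position: [0.4925, -0.1236, 0.0848]
tcp_rot: [[-0.393, 0.92, 0.0], [0.92, 0.393, -0.0], [-0.0, 0.0, -1.0]]
force: [0.8, 0.0, -0.1]
opening: 0.754
grasp_force: 0.0
```

```bash
python3 - <<'E'
from h import *
c=snap("wrist",'w5.png'); s=read_state(); print(s['time_s'],s['position'],s['tcp_rot'][:,1],s['opening'],s['joint_positions'].round(1))
cv2.imwrite('pics/c5.png',cv2.resize(c['color'][190:390,200:440],None,fx=3.3,fy=3,interpolation=2))
print(pj(c,[.493,-.1238,.073]))
E
```

```text
10.35 [ 0.49282099 -0.12378265  0.08520262] [0.91971927 0.39257535 0.00102525] 0.7317478512768084 [-26.7  33.9 105.6  -0.   40.4 -49.8]
[319.95739672 285.64638498]
```

View pics/c5.png

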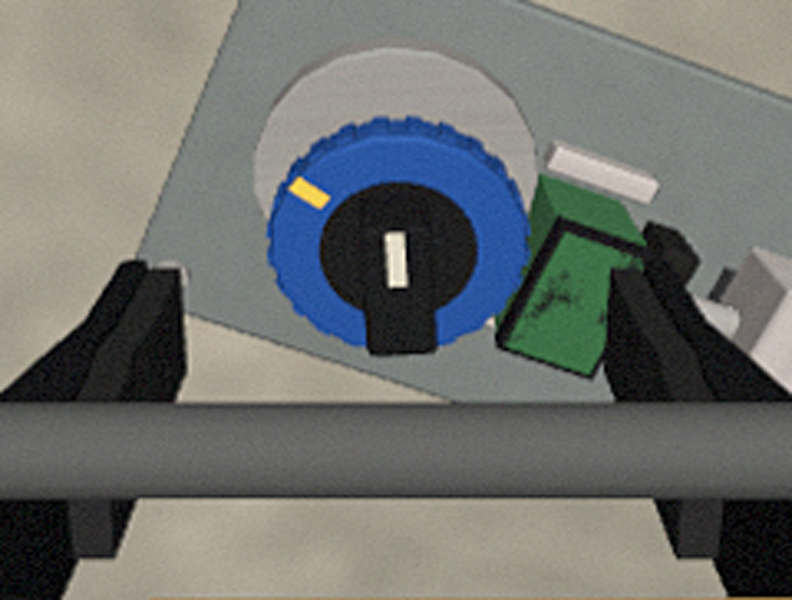

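The crop shows the bar lined up with the fingers and centred at about pixel (321,280), with the yellow mark at crop (309,192) and the cell upright in the slot. I'll lower and close on the bar.

Call:
{"method": "jog_arm", "body": {"delta_pos": [[0,0,-1.5],[0,0,-2.5],[0,0,-3],[0,0,-3],[0,0,-3],[0,0,-3],[0,0,-3],[0,0,-3],[0,0,-3],[0,0,-3],[0,0,-3],[0,0,-3]], "turn": [0,0,0,0,0,0,0,0,0,0,0,0], "grip": [0.3,0.3,0.3,0.6,1,1,1,1,1,1,1,1]}}

```text
time_s: 11.85
position: [0.4929, -0.1234, 0.0545]
tcp_rot: [[-0.391, 0.92, 0.002], [0.92, 0.391, -0.0], [-0.001, 0.002, -1.0]]
force: [3.8, 3.1, -0.0]
opening: 0.135
grasp_force: 29.9
```

```bash
cat > st.py <<'E'
from rig import *; import numpy as np
s=read_state(); y=s['tcp_rot'][:,1]; R=s['tcp_rot']
print(s['time_s'],s['position'].round(4),'yaw',np.degrees(np.arctan2(y[1],y[0])).round(2),'F',s['force'].round(2),'M',s['moment'].round(3),'op',s['opening']*87,s['grasp_force'],s['joint_positions'].round(1), 'tau6',s['tau'][5].round(3))
E
python3 st.py
```

```text
11.85 [ 0.4929 -0.1234  0.0545] yaw 23.03 F [ 3.85  3.07 -0.04] M [ 0.649 -0.599  0.096] op 11.72695229598055 29.858996272087097 [-2.670e+01  3.710e+01  1.065e+02  1.000e-01  3.630e+01 -4.980e+01] tau6 0.011
```

```bash
python3 - <<'E'
from h import *
t=load('top1.png')
for n,r,z in [('guide back',216,.02),('guide front',288,.02),('pad front',208,.038),('pad back',180,.038),('ring front',289,.051),('ring back',450,.051)]:
    print(n,bp(t,310+(550-350)/7,225+r/7,z)[0].round(4))
E
```

```text
guide back 0.5413
guide front 0.5189
pad front 0.5422
pad back 0.5508
ring front 0.5165
ring back 0.4682
```

Call:
{"method": "jog_arm", "body": {"delta_pos": [[0.05,0.05,0],[0.05,0.05,0],[0.05,0.05,0],[0.05,0.05,0],[0.05,0.05,0],[0.05,0.05,0],[0.05,0.05,0]], "turn": [-5,-10,-15,-20,-25,-25,-25], "grip": [1,1,1,1,1,1,1]}}

```text
time_s: 12.72
position: [0.4932, -0.1233, 0.0545]
tcp_rot: [[0.033, 0.999, 0.001], [0.999, -0.033, -0.001], [-0.0, 0.001, -1.0]]
force: [3.9, 0.4, -0.8]
opening: 0.135
grasp_force: 29.9
```

```bash
python3 st.py
```

```text
12.725 [ 0.4932 -0.1233  0.0545] yaw -1.9 F [ 3.87  0.43 -0.83] M [ 0.249 -0.665 -0.115] op 11.71254897659915 29.89690124988556 [-26.7  37.1 106.5   0.   36.3 -24.8] tau6 -0.089
```

Call:
{"method": "jog_arm", "body": {"delta_pos": [[0,0,0],[0,0,0],[0,0,0],[0,0,0],[0,0,0]], "turn": [-1,-2,-3,-3,-3], "grip": [1,1,1,1,1]}}

```text
time_s: 13.35
position: [0.4933, -0.1233, 0.0545]
tcp_rot: [[0.086, 0.996, 0.001], [0.996, -0.086, -0.001], [-0.001, 0.002, -1.0]]
force: [3.8, 1.4, -0.7]
opening: 0.136
grasp_force: 29.9
```

```bash
python3 st.py
```

```text
13.35 [ 0.4933 -0.1233  0.0545] yaw -4.95 F [ 3.83  1.4  -0.67] M [ 0.217 -0.753  0.046] op 11.855793728497336 29.852131605148315 [-26.6  37.1 106.5   0.   36.3 -21.7] tau6 0.044
```

Call:
{"method": "jog_arm", "body": {"delta_pos": [[0,0,0],[0,0,0],[0,0,0],[0,0,0],[0,0,0]], "turn": [-1,-2,-3,-3,-3], "grip": [1,1,1,1,1]}}

```text
time_s: 13.98
position: [0.4933, -0.1233, 0.0545]
tcp_rot: [[0.138, 0.99, 0.002], [0.99, -0.138, -0.001], [-0.001, 0.002, -1.0]]
force: [5.1, 2.0, -2.0]
opening: 0.134
grasp_force: 29.9
```

```bash
python3 st.py
```

```text
13.975 [ 0.4933 -0.1233  0.0545] yaw -7.95 F [ 5.08  1.99 -1.97] M [ 0.202 -0.784  0.055] op 11.658131286358612 29.85172748565674 [-26.6  37.1 106.5   0.   36.3 -18.7] tau6 0.045
```

Call:
{"method": "jog_arm", "body": {"delta_pos": [[0,0,0],[0,0,0],[0,0,0],[0,0,0]], "turn": [-1,-2,-2,-2], "grip": [1,1,1,1]}}

```text
time_s: 14.48
position: [0.4933, -0.1233, 0.0545]
tcp_rot: [[0.173, 0.985, 0.002], [0.985, -0.173, -0.001], [-0.0, 0.002, -1.0]]
force: [4.9, 2.1, -1.6]
opening: 0.137
grasp_force: 29.9
```

```bash
python3 st.py
```

```text
14.475 [ 0.4933 -0.1233  0.0545] yaw -9.95 F [ 4.93  2.15 -1.61] M [ 0.219 -0.811  0.12 ] op 11.940162388956297 29.851719439029694 [-26.6  37.1 106.4   0.   36.3 -16.7] tau6 0.046
```

Call:
{"method": "jog_arm", "body": {"delta_pos": [[0,0,0],[0,0,0],[0,0,0],[0,0,0]], "turn": [-1,-2,-2,-2], "grip": [1,1,1,1]}}

```text
time_s: 14.98
position: [0.4934, -0.1233, 0.0545]
tcp_rot: [[0.207, 0.978, 0.002], [0.978, -0.207, -0.001], [-0.0, 0.002, -1.0]]
force: [5.1, 1.1, -0.9]
opening: 0.134
grasp_force: 29.9
```

```bash
python3 st.py
```

```text
14.975 [ 0.4934 -0.1233  0.0545] yaw -11.95 F [ 5.1   1.12 -0.89] M [ 0.277 -0.858  0.033] op 11.620685790940646 29.851664006710052 [-26.6  37.1 106.4   0.   36.3 -14.7] tau6 0.046
```

Call:
{"method": "jog_arm", "body": {"delta_pos": [[0,0,0],[0,0,0],[0,0,0],[0,0,0]], "turn": [-1,-2,-2,-2], "grip": [1,1,1,1]}}

```text
time_s: 15.48
position: [0.4934, -0.1233, 0.0545]
tcp_rot: [[0.241, 0.971, 0.002], [0.971, -0.241, -0.001], [-0.0, 0.002, -1.0]]
force: [5.6, 1.5, -0.0]
opening: 0.136
grasp_force: 29.9
```

```bash
python3 st.py
```

```text
15.475 [ 0.4934 -0.1233  0.0545] yaw -13.95 F [ 5.64  1.52 -0.04] M [ 0.255 -0.801  0.039] op 11.796672037301695 29.850575923919678 [-26.6  37.1 106.4   0.   36.3 -12.7] tau6 0.052
```

Call:
{"method": "jog_arm", "body": {"delta_pos": [[0,0,0],[0,0,0],[0,0,0],[0,0,0]], "turn": [-1,-2,-2,-2], "grip": [1,1,1,1]}}

```text
time_s: 15.98
position: [0.4934, -0.1233, 0.0545]
tcp_rot: [[0.275, 0.962, 0.002], [0.962, -0.275, -0.001], [-0.0, 0.002, -1.0]]
force: [4.1, 0.6, -2.1]
opening: 0.133
grasp_force: 29.8
```

```bash
python3 st.py
```

```text
15.975 [ 0.4934 -0.1233  0.0545] yaw -15.95 F [ 4.12  0.64 -2.14] M [ 0.245 -0.749  0.052] op 11.531361286703092 29.84993666410446 [-26.6  37.1 106.4   0.   36.3 -10.7] tau6 0.057
```

Call:
{"method": "jog_arm", "body": {"delta_pos": [[0,0,0],[0,0,0],[0,0,0],[0,0,0]], "turn": [-1,-2,-2,-2], "grip": [1,1,1,1]}}

```text
time_s: 16.48
position: [0.4934, -0.1233, 0.0545]
tcp_rot: [[0.308, 0.951, 0.002], [0.951, -0.308, -0.001], [-0.0, 0.002, -1.0]]
force: [5.1, 1.9, -1.1]
opening: 0.134
grasp_force: 29.8
```

```bash
python3 st.py
```

```text
16.475 [ 0.4934 -0.1233  0.0545] yaw -17.93 F [ 5.09  1.93 -1.12] M [ 0.276 -0.816  0.123] op 11.691520071478312 29.84426110982895 [-26.6  37.1 106.4  -0.   36.3  -8.7] tau6 0.094
```

Call:
{"method": "jog_arm", "body": {"delta_pos": [[0,0,0],[0,0,0],[0,0,0],[0,0,0]], "turn": [-1,-2,-2,-2], "grip": [1,1,1,1]}}

```text
time_s: 16.98
position: [0.4934, -0.1233, 0.0545]
tcp_rot: [[0.341, 0.94, 0.002], [0.94, -0.341, -0.001], [-0.0, 0.002, -1.0]]
force: [4.3, 2.6, -0.5]
opening: 0.133
grasp_force: 29.8
```

```bash
python3 st.py
```

```text
16.975 [ 0.4934 -0.1233  0.0545] yaw -19.92 F [ 4.27  2.56 -0.52] M [ 0.199 -0.794  0.181] op 11.536124404870854 29.840551614761353 [-26.6  37.1 106.4  -0.   36.3  -6.7] tau6 0.149
```

Call:
{"method": "jog_arm", "body": {"delta_pos": [[0,0,0],[0,0,0],[0,0,0],[0,0,0]], "turn": [-1,-2,-2,-2], "grip": [1,1,1,1]}}

```text
time_s: 17.48
position: [0.4934, -0.1234, 0.0545]
tcp_rot: [[0.373, 0.928, 0.002], [0.928, -0.373, -0.001], [-0.0, 0.002, -1.0]]
force: [4.9, 1.7, -0.6]
opening: 0.131
grasp_force: 29.8
```

```bash
python3 st.py; sleep 0; python3 - <<'E'
from h import *
m=[];t=[]
for i in range(6):
    capture('wrist'); s=read_state(); m.append(s['moment'][2]); t.append(s['tau'][5])
print(np.round(m,3),np.mean(m),np.round(t,3))
E
```

```text
17.475 [ 0.4934 -0.1234  0.0545] yaw -21.9 F [ 4.95  1.66 -0.57] M [ 0.29  -0.854  0.244] op 11.374335822737276 29.844812750816345 [-26.6  37.1 106.4  -0.   36.3  -4.7] tau6 0.2
[0.17  0.201 0.149 0.215 0.214 0.19 ] 0.189743369830894 [0.2 0.2 0.2 0.2 0.2 0.2]
```

Call:
{"method": "jog_arm", "body": {"delta_pos": [[0,0,0],[0,0,0],[0,0,0]], "turn": [-0.4,-0.4,-0.4], "grip": [1,1,1]}}

```text
time_s: 18.15
position: [0.4934, -0.1234, 0.0545]
tcp_rot: [[0.379, 0.925, 0.002], [0.925, -0.379, -0.001], [-0.0, 0.002, -1.0]]
force: [5.2, 1.3, -1.1]
opening: 0.138
grasp_force: 29.9
```

```bash
python3 st.py
```

```text
18.15 [ 0.4934 -0.1234  0.0545] yaw -22.29 F [ 5.22  1.29 -1.07] M [ 0.236 -0.844  0.29 ] op 11.976927359717457 29.854520559310913 [-26.6  37.1 106.4  -0.   36.3  -4.3] tau6 0.236
```

Call:
{"method": "jog_arm", "body": {"delta_pos": [[0,0,0],[0,0,0],[0,0,0],[0,0,0],[0,0,1],[0,0,3],[0,0,6],[0,0,9],[0,0,9],[0,0,9]], "turn": [0,0,0,0,0,0,0,0,0,0], "grip": [0.6,0.4,0.3,0.3,0.3,0.3,0.3,0.3,0.3,0.3]}}

```text
time_s: 19.4
position: [0.4921, -0.1227, 0.1443]
tcp_rot: [[0.38, 0.925, -0.0], [0.925, -0.38, 0.0], [-0.0, -0.001, -1.0]]
force: [-0.6, -0.2, 0.1]
opening: 0.701
grasp_force: 0.0
```

```bash
python3 st.py; python3 - <<'E'
from h import *
c=snap("wrist",'w6.png'); 
u,v=pj(c,[.505,-.124,.06]).astype(int);print(u,v)
cv2.imwrite('pics/c6.png',cv2.resize(c['color'][v-110:v+110,u-130:u+130],None,fx=3,fy=2.7,interpolation=2))
def mark(f):
    c=load(f);im=cv2.cvtColor(c['color'],cv2.COLOR_BGR2HSV); y=cv2.inRange(im,(18,150,130),(35,255,255)); n,l,s,ce=cv2.connectedComponentsWithStats(y)
    o=[(int(s[i,4]),bp(c,*ce[i],.051)[:2].round(4)) for i in range(1,n) if s[i,4]>20]; return [q for q in o if np.hypot(*(q[1]-[.493,-.1238]))<.03]
for f in('w2.png','w3.png','w4.png','w5.png','w6.png'): print(f,mark(f))
E
```

```text
19.4 [ 0.4921 -0.1227  0.1443] yaw -22.34 F [-0.58 -0.17  0.06] M [-0.104  0.084 -0.036] op 60.9816834536274 0.0 [-26.6  27.9 103.3  -0.   48.8  -4.3] tau6 0.001
335 239
w2.png [(35, array([ 0.4742, -0.1203]))]
w3.png [(77, array([ 0.4742, -0.12  ]))]
w4.png [(36, array([ 0.4742, -0.1199]))]
w5.png [(50, array([ 0.4742, -0.1203]))]
w6.png [(26, array([ 0.474 , -0.1202]))]
```

View pics/c6.png

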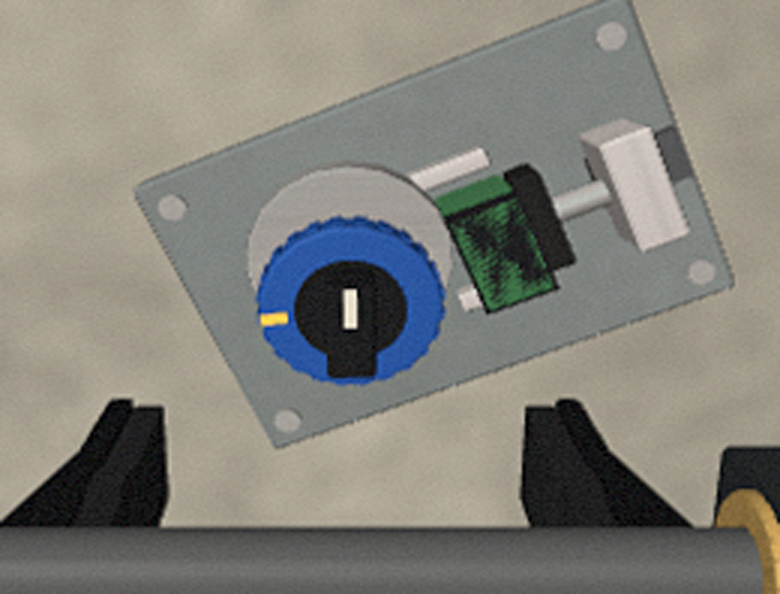

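The last picture shows the cell upright and nipped between the cam and the pad. The bar stayed where I left it, and the ring mark moved less than 0.5 mm. The gripper is open and clear, so I'm handing in.

```bash
python3 -c "
from rig import *
print(hand_in())"
```

```text
the job is handed in; nothing more can be done
None
```

The job is handed in: the cell stands in the slot, nipped at an estimated 8–9 N (from knob torque and cam angle, not measured directly); the ring mark moved less than 0.5 mm, the gripper is clear, and the arm never went near the vial, dish or marker (I did not photograph them again).

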